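# Hold a glued pendant under the bonding press

## Robot

A 6-joint arm with a two-finger parallel gripper is mounted at the origin on the work surface; the furniture and walls round the work are solid. World frame = base frame: x ahead of the robot, y to its left, z up, the work surface at z = 0. Lengths are in m, angles in rad, forces in N, time in s.
With the tool pointing down it reaches from about 0.275 to 0.875 m from the base axis. Payload 12.5 kg.
Tool frame: the origin (TCP) lies at the very end of the fingers, on their centre line; the grasp point (between the pads) lies 19 mm behind it; x points along the fingers, y is the direction in which the jaws open and shut, and the axes are right-handed (so a half turn about x gives the same grasp; the last joint's range is limited). The gripper opens to 85 mm and grips with 20 to 120 N. Pads are 22 mm wide; open, the fingers measure 114 mm over their backs; the gripper's body (76 mm by 85 mm) begins 54 mm behind the grasp point. The pads swing forward as they close: fully open they stand 13 mm farther back than shut.
Start: joints at [-1.236, 0.351, 1.652, -0, 1.139, -0.085], TCP at [0.224, -0.502, 0.231] pointing down, gripper open.
Joint ranges: [-2.75, 2.75], [-0.79, 2.1], [0.01, 2.65], [-1.57, 4.71], [0.07, 3.14], [-2.87, 2.87]. Speed limits (rad/s): [2.22, 2.22, 2.79, 3.14, 3.14, 3.14].

## Interface

Orientations are given as a 3x3 rotation matrix whose columns are the frame's x, y, z axes.
In Python, from bench import manip gives the robot as it stands. Calls block until the motion is done:
- manip.move_ptp(position, orientation): joint-space move of the TCP to a pose.
- manip.move_l(position, attitude=None, max_speed=0.15): straight line of the TCP; attitude=None keeps the orientation; max_speed is the mean speed in m/s.
- manip.move_j(angles): joint-space move.
- manip.set_gripper(opening, effort=None): opening from 0.0 (shut) to 1.0 (fully open); effort is the grip in N (None keeps the last); returns when the fingers have stopped.
- manip.dwell(seconds).
- manip.inverse_kinematics(position, orientation): joint angles nearest the present ones, or None.
- manip.grab_frame(name): name is "scene" or "top" or "wrist"; returns (picture, depth): 384x512x3 uint8, red, green, blue; 384x512 float32, m along the optical axis (not along the pixel's ray), 0 where there is no reading.
- manip.get_calibration(name): a dict with "camera_matrix" (3x3 intrinsics, pixels), "R" (3x3) and "t" (3): a world point X has camera coordinates R X + t. Camera axes: x right, y down, z forward; pixel columns grow to the right and rows downward; lengths in m; the calibration is good to about 2 mm. A picture is of the moment at which its call begins: read the wrist's pose just before it. get_calibration takes no time and is no camera call; for the wrist camera it gives the pose at the moment of the call.
A pose or a line that the arm cannot do raises manip.Unreachable and nothing moves.
- manip.sign_off(): hands the job in, once; it reports no verdict.
Trained networks look in the newest picture that a camera, given by its name, has taken for a name from the list of things; names that differ only in an ending like _2 or _b are one class to them, and where a whole thing is asked for, a point or a joint stands for the part that bears it (a point fixed in the world has none). Each returns a list of dicts, best first, with "confidence" (0 to 1); they miss things now and then, are a little off and sometimes report something else, mostly with a low value. They report only what shows in the picture. A call takes as long as a camera call. They do not tell look-alikes from the thing itself.
- manip.look_for(camera, name): "at" ([x, y, z] in m, in world coordinates, good to about 4 mm: the middle of the surface that is visible of it).
Readings, each from a call of its own:
- manip.current_time(): time.
- manip.current_qpos(): joint angles.
- manip.current_joint_vel(): joint speeds.
- manip.current_joint_torque(): joint torques, N m.
- manip.current_ee_pos(): TCP position.
- manip.current_tcp_rot(): TCP orientation.
- manip.current_force(): force on the tool from outside, world axes, zero at the start.
- manip.current_ft_torque(): the same for the moment, N m.
- manip.current_grip_width(): opening from 0.0 (shut) to 1.0 (fully open).
Only numpy, scipy, OpenCV 4.12 (cv2) and the standard library are available. Lean on these libraries where they do the work, as an engineer would, in place of code of your own. Each camera call takes 0.05 s, during which the arm holds its last target.

## Task

The amber stone has just been glued into the brass pendant lying in the nest of the small hand press. Slide the carriage along its rail until its spring plunger drops into the notch that puts the nest under the ram; only then press the lever down until the sprung rubber foot bears on the stone and is pushed half way, 5 mm, into the ram (the black groove on its stem level with the ram's lower edge). Do not push the foot all the way in, leave the dish, the tin and the pliers where they are, and finish while still holding the lever down like that.

Things in the scene. Friction and masses are not known exactly. Their poses are not given: they have to be found in the camera images.
- press: Grey hand press fixed to the bench; place and yaw differ between runs. Origin: on the bench top, under the vertical ram axis. Its x points from the lever side (-x, to the robot) to the column (+x), y along the rail from loading station to ram and far stop. Base plate x -60 to 95, y -185 to 95 mm, 12 mm thick; column and head x -24 to 89, y -24 to 24 mm, up to z = 180 mm.
- lever_grip (a point): Centre of the lever's black crossbar, 22 mm thick, 90 mm long, parallel to the press's y. The lever turns on a pin parallel to y at x = 60, z = 165 mm in the press's frame; the crossbar is 180 mm from it towards -x. At rest the lever rises 0.22 rad (crossbar centre x = -116, z = 204 mm). Press the crossbar down from above.
- lever (a joint): Swing of the lever in rad: 0 at rest (up, held by its spring), grows as the crossbar is pressed down, stop at 0.345. The ram goes down 60 mm per rad. The crossbar takes about 3 N at first, 4.5 N just before the foot meets the stone and 8.5 N at the wanted travel; let go, it springs back up.
- foot (a joint): How far the foot is pushed up into the ram, m: 0 = fully out, 0.010 = fully in. Its spring gives 4 N at first touch and 1.2 N more per mm. With the nest under the ram it meets the stone at a lever swing of about 0.167 rad; half in (0.005) comes at about 0.25 rad, the crossbar's centre then about 160 mm above the bench.
- foot_face (a point): Centre of the underside of the foot, a rubber-faced disc of 22 mm diameter on a 12 mm stem below the 20 mm round ram; 60 mm above the bench at rest. A black groove runs round the stem 5 mm below the ram's lower edge when the foot is fully out.
- push_knob (a point): Middle of the carriage's upright black push knob, 18 mm diameter, its straight part from 48 to 74 mm above the bench (top at 78 mm), on a tongue 85 mm to the press's -y side of the nest's centre; nothing stands beyond it on that side. Push it towards the press's +y, or grip and slide it. With the nest under the ram it stands 85 mm to the press's -y side of the ram axis.
- nest (a point): Centre of the floor of the round pocket in the carriage, 38 mm above the bench; pocket 36 mm wide, 4 mm deep. The carriage is 62 x 80 mm (80 along the rail), top 42 mm above the bench, and slides along the press's y only, between stops at nest y = -118 and +28 mm in the press's frame; it starts unlatched at y = -95 to -60 mm. Sliding slowly takes 1 to 2 N.
- station (a point): Fixed point on the ram axis, 38 mm above the bench: where the nest's centre must be (y = 0 in the press's frame). Here, and at the loading station y = -110 mm, the bar in front of the rail has a notch between two humps 11 mm apart; the carriage's plunger drops in and draws it the last 3 mm home. Climbing over a hump takes about 7 N.
- pendant: Round brass pendant, 34 mm across and 7 mm high, with a small loop at its -x side and a domed amber stone, top 12 mm above its underside. Origin: centre of its underside. It lies loose, stone up, in the nest.
- gem_dish: Bystander: small round white dish of stones, 35 mm across and 11 mm high; origin in the middle of its underside.
- parts_tin: Bystander: round white lidded tin, 42 mm across and 18 mm high; origin in the middle of its underside.
- pliers: Bystander: black-handled pliers lying flat, 128 x 37 x 8 mm; origin in the middle of the underside.
Things that resemble listed ones, but are neither listed nor needed, are in the scene too. Leave any blue look-alike of the pendant alone.

How it is judged:
On the way, in this order (a step that is already met when the one before it is completed fails the run):
1. the carriage stands latched with the nest under the ram, the lever still up (y of nest in the frame of press between -0.002 and 0.002 m and value of joint lever below 0.06 rad), for 0.2 s.
2. the foot bears on the stone and is pushed about half way in (value of joint foot between 0.003 and 0.007 m and contact force between foot and pendant above 4 N), for 0.3 s.
At the end, for the whole second after the job is handed in: The robot is holding the lever's crossbar down (at least 3 N on it), the foot bears on the stone and is pushed 5 mm, give or take 2 mm, into the ram, the carriage is latched within 2 mm of the station under the ram, and the pendant lies flat and seated in its nest (within 4 mm) (all of step 2 and contact force between any of the fingers, the arm and lever above 3 N and y of nest in the frame of press between -0.002 and 0.002 m and distance between pendant and nest below 0.004 m and angle between pendant's own z axis and vertical below 0.1 rad and linear speed of pendant below 0.02 m/s); the arm keeps its last pose, push and grip.
It fails at once if the lever is pressed while the nest is not under the ram (value of joint lever above 0.12 rad and (y of nest in the frame of press below -0.004 m or y of nest in the frame of press above 0.004 m)).
It fails at once if the foot is pushed all the way in (value of joint foot above 0.009 m).
It fails at once if the dish, the tin or the pliers are pushed away (distance of any of gem_dish, parts_tin, pliers from where it was at the start of the episode above 0.02 m).
It also fails if it takes over 43 s, if anything falls off the work surface, if the arm or the gripper's body presses on something with over 40 N, if the wrist force passes 120 N, or if a joint passes its speed limit or range.

## Working session

There is one attempt and no reset: what is moved stays moved. The work goes in short steps, each a Python script; the robot and the scene stay as the last script left them, time stands still between calls to the robot, and variables do not carry over. Pictures are saved under pics/ and viewed, and the job is handed in when it is done.

```bash
mkdir -p pics; ls
python3 - <<'E'
from bench import manip
import cv2,numpy as np
for c in ["scene","top"]:
    p,d=manip.grab_frame(c); cv2.imwrite(f"pics/{c}0.png",p[:,:,::-1]); np.savez(f"{c}0.npz",p=p,d=d,**manip.get_calibration(c))
    for n in ["press","lever_grip","push_knob","nest","pendant","foot_face","gem_dish","parts_tin","pliers"]:
        print(c,n,[(np.round(r["at"],4).tolist(),round(r["confidence"],2)) for r in manip.look_for(c,n)][:3])
print(manip.current_time(), manip.current_tcp_rot())
E
```

```text
pics
scene press []
scene lever_grip [([0.4814, 0.035, 0.1999], 0.94), ([0.5773, 0.0261, 0.0716], 0.3), ([0.4951, 0.1389, 0.0078], 0.22)]
scene push_knob [([0.5588, -0.0855, 0.0407], 0.89)]
scene nest [([0.5627, -0.0917, 0.0373], 0.9)]
scene pendant [([0.4592, 0.2158, 0.0074], 0.63), ([0.5767, 0.0351, 0.0142], 0.45)]
scene foot_face [([0.5772, 0.0268, 0.0683], 0.55)]
scene gem_dish [([0.4955, 0.1384, 0.0056], 0.65)]
scene parts_tin [([0.4482, -0.0618, 0.0168], 0.5)]
scene pliers [([0.5869, 0.1721, 0.0083], 0.68), ([0.4825, 0.0381, 0.2047], 0.5)]
top press [([0.5922, 0.0131, 0.011], 0.62)]
top lever_grip [([0.4899, 0.0317, 0.2066], 0.68), ([0.4524, -0.064, 0.0172], 0.66)]
top push_knob [([0.5624, -0.0772, 0.0399], 0.74)]
top nest [([0.5619, -0.0773, 0.041], 0.97)]
top pendant [([0.465, 0.2195, 0.0107], 0.65), ([0.5731, -0.0629, 0.0485], 0.61)]
top foot_face []
top gem_dish [([0.4913, 0.1393, 0.0026], 0.46)]
top parts_tin []
top pliers [([0.5799, 0.1719, 0.0063], 0.54)]
1.0 [[ 2.76563433e-05  4.07532907e-01 -9.13190522e-01]
 [ 1.16806500e-05 -9.13190522e-01 -4.07532907e-01]
 [-1.00000000e+00  6.04211082e-07 -3.00157599e-05]]
```

View pics/scene0.png

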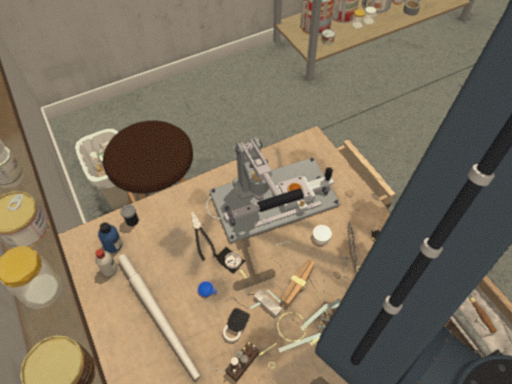

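View pics/top0.png

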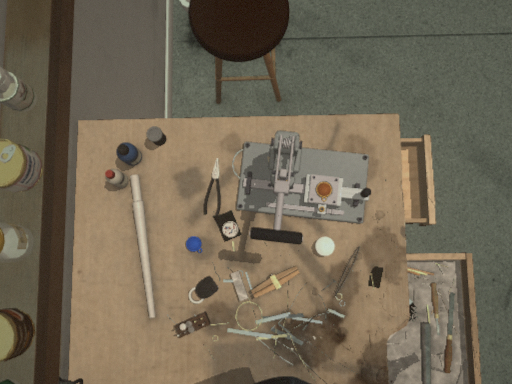

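```bash
cat > h.py <<'E'
import numpy as np,cv2
def cloud(f):
    z=np.load(f); K=z["camera_matrix"];d=z["d"];v,u=np.indices(d.shape)
    P=np.stack([(u-K[0,2])/K[0,0]*d,(v-K[1,2])/K[1,1]*d,d],-1)
    W=(P-z["t"])@z["R"]; W[d==0]=np.nan
    return z["p"],W
E
python3 - <<'E'
from h import *
p,W=cloud("top0.npz")
def box(m,n):
    q=W[m][:,:2]; r=cv2.minAreaRect((q*1000).astype(np.float32)); print(n,m.sum(),r, np.round(np.median(W[m],0),4))
X,Y,Z=W[...,0],W[...,1],W[...,2]
reg=(X>.46)&(X<.72)&(Y>-.22)&(Y<.2)
m=reg&(Z>.007)&(Z<.017)
n,l,s,c=cv2.connectedComponentsWithStats(m.astype(np.uint8))
for i in range(1,n):
    if s[i,4]>60: print(i,s[i])
# plate by hull of all raised >7mm connected
for lo,hi in[(.007,.017)]:
    big=1+np.argmax(s[1:,4]); box(l==big,"plate")
box(reg&(Z>.036)&(Z<.045),"carr")
m=(X>.42)&(X<.52)&(Y>-.03)&(Y<.12)&(Z>.19)&(p.sum(2)<150); box(m,"bar")
box(reg&(Z>.17)&(X>.55)&(X<.75),"head")
k=reg&(Y<-.11)&(Z>.06)&(Z<.09); box(k,"knob")
for v,u in [(188,324),(193,367),(236,255),(237,300)]: print(u,v,np.round(W[v,u],4))
print(np.nanmedian(Z[300:330,100:130]))
cv2.imwrite("pics/topcrop.png",cv2.resize(p[110:270,170:400,::-1],None,fx=3.4,fy=3.4,interpolation=cv2.INTER_CUBIC))
E
```

```text
1 [ 236  141   41   73 1813]
2 [ 294  147   75   42 2025]
16 [ 282  192   83   31 1261]
plate 2025 ((622.989501953125, -85.69264221191406), (159.9628448486328, 82.61585235595703), 83.10167694091797) [ 0.6283 -0.095   0.0113]
carr 817 ((571.3596801757812, -42.51062774658203), (232.6656951904297, 83.03425598144531), 71.18707275390625) [ 0.567  -0.0649  0.041 ]
bar 554 ((467.604248046875, 38.53633499145508), (87.63883209228516, 19.0245361328125), 82.54721069335938) [0.4675 0.0387 0.213 ]
head 700 ((604.712890625, 17.61504364013672), (55.79946517944336, 108.70732116699219), 89.12692260742188) [0.5995 0.0257 0.1805]
knob 69 ((559.8432006835938, -147.66482543945312), (15.605271339416504, 16.07488250732422), 0.6581230759620667) [ 0.5591 -0.1469  0.0754]
324 188 [ 0.5727 -0.065   0.0486]
367 193 [ 0.5567 -0.149   0.0772]
255 236 [0.4669 0.0749 0.2148]
300 237 [ 0.4641 -0.0025  0.2139]
-0.0016220745078869996
```

View pics/topcrop.png

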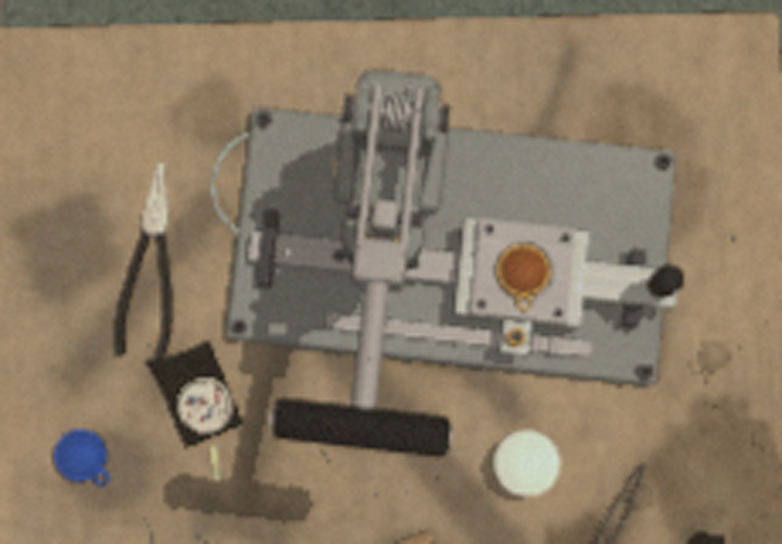

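Run:
```python
from h import *
p,W=cloud("top0.npz")
X,Y,Z=W[...,0],W[...,1],W[...,2]
m=(X>.46)&(X<.75)&(Y>-.22)&(Y<.2)&(Z>.006)&(Z<.018)
n,l,s,c=cv2.connectedComponentsWithStats(m.astype(np.uint8))
m=np.isin(l,[i for i in range(1,n) if s[i,4]>600])
r=cv2.minAreaRect((W[m][:,:2]*1000).astype(np.float32)); print(r)
a=np.radians(r[2]-90); print("yaw",r[2]-90)
yaw=a; R=np.array([[np.cos(yaw),-np.sin(yaw)],[np.sin(yaw),np.cos(yaw)]])
c=np.array(r[0])/1000; o=c-R@[.0175,-.045]; print("origin from plate",o)
bar=np.array([.4676,.0386]); print("from bar",bar-R@[-.116,0])
for nme,q in [("pend",[.5727,-.065]),("knob",[.5591,-.1475]),("bar",bar)]: print(nme,R.T@(np.array(q)-o))
# pendant amber centroid
hs=cv2.cvtColor(p,cv2.COLOR_RGB2HSV)
am=(hs[...,0]<20)&(hs[...,1]>140)&(Z>.04)&(Z<.056)&(X>.54)&(X<.6)&(Y<-.03)&(Y>-.1)
print(am.sum(),W[am].mean(0), R.T@(W[am].mean(0)[:2]-o))
```

```text
((594.8247680664062, -21.971054077148438), (279.8102722167969, 155.5267791748047), 82.68978118896484)
yaw -7.310218811035156
origin from plate [0.58319288 0.0248899 ]
from bar [0.58265712 0.02383998]
pend [ 0.00103014 -0.09049439]
knob [-0.0019619  -0.17405429]
bar [-0.11639781 -0.00110955]
163 [ 0.57004859 -0.06417672  0.04702124] [-0.00170448 -0.09001516]
```

```bash
cat >> h.py <<'E'
yaw=np.radians(-7.3); o=np.array([.583,.0245])
R2=np.array([[np.cos(yaw),-np.sin(yaw)],[np.sin(yaw),np.cos(yaw)]])
def w(x,y,z): return np.r_[o+R2@[x,y],z]
px=np.r_[R2[:,0],0];py=np.r_[R2[:,1],0]
def down(ydir):
    x=np.array([0,0,-1.]); return np.stack([x,ydir,np.cross(x,ydir)],1)
def loc(P): return np.round(np.r_[R2.T@(np.asarray(P)[:2]-o),P[2]],4)
E
python3 - <<'E'
from h import *
from bench import manip
A=down(-py)
manip.set_gripper(0.55,20)
manip.move_ptp(w(-.001,-.1745,.15),A)
manip.move_l(w(-.001,-.1745,.052),max_speed=.1)
print(loc(manip.current_ee_pos()),manip.current_force(),manip.current_time(),manip.current_grip_width())
p,d=manip.grab_frame("scene"); cv2.imwrite("pics/s1.png",cv2.resize(p[130:280,180:400,::-1],None,fx=3.4,fy=3.4))
p,d=manip.grab_frame("wrist"); cv2.imwrite("pics/w1.png",p[...,::-1])
E
```

```text
[-0.0006 -0.1746  0.0526] [ 0.36907721  0.53843343 -0.23614638] 4.4 0.552943312484142
```

View pics/s1.png

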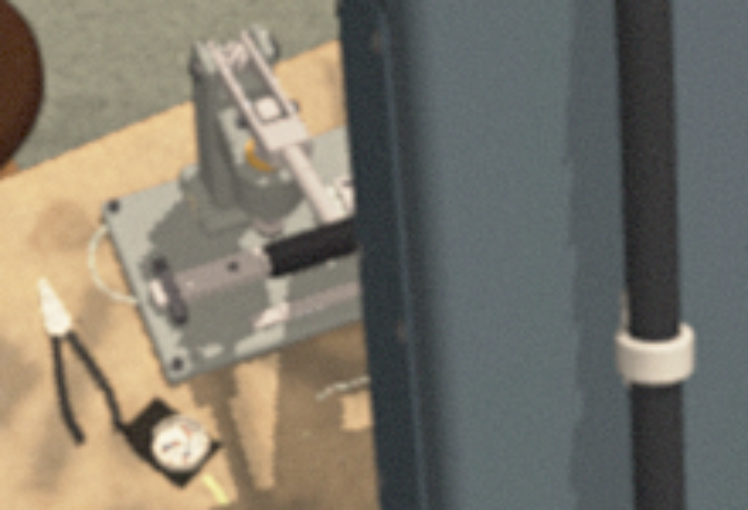

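View pics/w1.png

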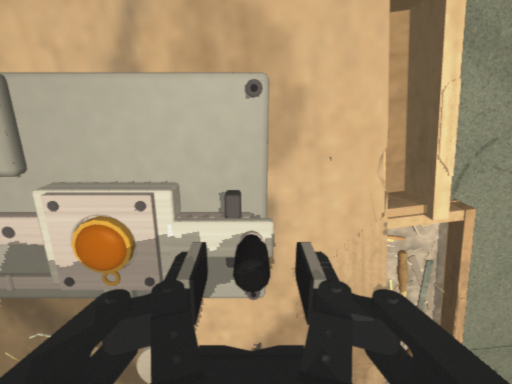

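The scene view is mostly blocked by the arm. The wrist view shows the knob (253,265) centred between the pads (205 and 300) and the pendant at (102,245). Next I grip it and slide.

Run:
```python
from h import *
from bench import manip
manip.set_gripper(0.0,25)
def rep(t):
    f=manip.current_force(); print(t,loc(manip.current_ee_pos()),"f",np.round([f@px,f@py,f[2]],1),round(manip.current_grip_width(),3),manip.current_time())
rep("grip")
for y in (-.13,-.105,-.098): manip.move_l(w(-.0005,y,.052),max_speed=.06); rep(y)
for y in np.arange(-.096,-.0839,.002): manip.move_l(w(-.0005,y,.052),max_speed=.02); rep(round(y,4))
```

```text
grip [-0.0008 -0.1745  0.0523] f [-0.6  0.2  2.2] 0.199 4.8667
-0.13 [-0.0008 -0.1296  0.0522] f [-4.   0.1  7. ] 0.201 5.7583
-0.105 [-0.0008 -0.1045  0.0523] f [-3.3  1.2  6.9] 0.198 6.325
-0.098 [-0.0008 -0.0975  0.0523] f [-4.4  1.6  8.1] 0.199 6.5917
-0.096 [-0.0008 -0.0958  0.0523] f [-3.5 -0.2  7.4] 0.199 6.8417
-0.094 [-0.0007 -0.0947  0.0523] f [-3.5 -7.9  7. ] 0.199 7.0917
-0.092 [-0.0008 -0.092   0.0523] f [-3.7  0.   7.2] 0.197 7.3417
-0.09 [-0.0008 -0.0895  0.0523] f [-3.7  2.   6.9] 0.2 7.5917
-0.088 [-0.0008 -0.0872  0.0522] f [-3.7  5.3  7.1] 0.2 7.8417
-0.086 [-0.0008 -0.0856  0.0523] f [-3.8  2.2  7.1] 0.201 8.0917
-0.084 [-0.0008 -0.0853  0.0523] f [ -3.9 -13.3   7.8] 0.202 8.3417
```

Run:
```python
from h import *
from bench import manip
manip.set_gripper(0.45); manip.dwell(.4)
print(manip.current_time(),loc(manip.current_ee_pos()),manip.current_force())
p,d=manip.grab_frame("wrist"); cv2.imwrite("pics/w2.png",p[...,::-1])
manip.move_l(w(-.0005,-.0855,.16),max_speed=.15)
manip.move_l(w(-.10,-.22,.30),max_speed=.3)
p,d=manip.grab_frame("top"); cv2.imwrite("pics/t2.png",cv2.resize(p[110:270,170:400,::-1],None,fx=3.4,fy=3.4)); np.savez("top2.npz",p=p,d=d,**manip.get_calibration("top"))
p,d=manip.grab_frame("wrist"); cv2.imwrite("pics/w3.png",p[...,::-1]); 
_,W=cloud("top2.npz")
X,Y,Z=[W[...,i] for i in range(3)]
k=(abs(X-.572)<.03)&(abs(Y+.06)<.03)&(Z>.06)&(Z<.09); print(k.sum(), loc(np.median(W[k],0)))
print(manip.current_time())
```

```text
9.0833 [ 0.0006 -0.086   0.0535] [ -5.76189251 -17.24291131  16.82985334]
66 [-0.0016 -0.0836  0.0755]
10.975
```

View pics/w2.png

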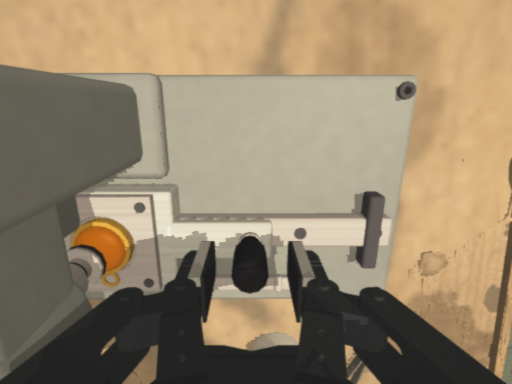

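View pics/t2.png

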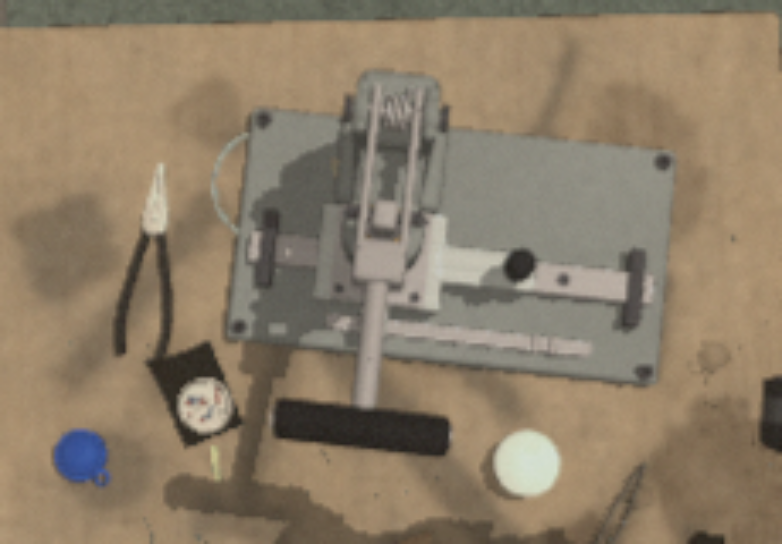

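View pics/w3.png

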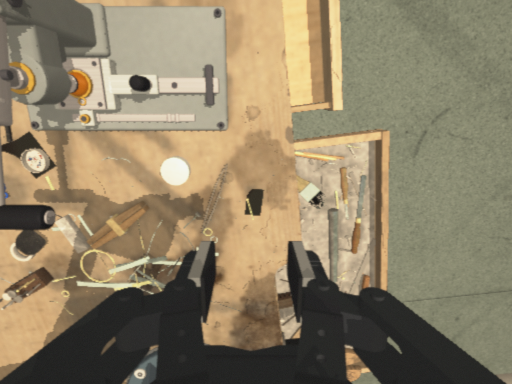

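Run:
```python
from h import *
from bench import manip
_,W=cloud("top2.npz"); _,W0=cloud("top0.npz")
for nm,V in(("0",W0),("2",W)):
    L=np.stack([(V[...,:2]-o)@R2[:,0],(V[...,:2]-o)@R2[:,1],V[...,2]],-1)
    m=(L[...,2]>.034)&(L[...,2]<.046)&(abs(L[...,0])<.04)
    q=L[m]; q=q[(q[:,0]<-.018)&(q[:,0]>-.03)]; print(nm,"carr y",np.percentile(q[:,1],[0,1,99,100]))
    q=L[(abs(L[...,2]-.012)<.004)&(L[...,0]>.06)&(L[...,0]<.09)]; print(" plate y",np.percentile(q[:,1],[0,.5,99.5,100]))
    q=L[(L[...,2]>.19)&(L[...,0]<-.095)&(L[...,0]>-.14)]; print(" bar y",np.percentile(q[:,1],[0,1,99,100]),"z",np.percentile(q[:,2],[50,95]),q[:,0].mean())
    q=L[(L[...,2]>.165)&(L[...,0]>.0)&(L[...,0]<.08)]; print(" head y",np.percentile(q[:,1],[0,1,99,100]))
f=manip.current_force();print(f)
# front look
```

```text
0 carr y [-0.12857151 -0.128007    0.34636259  0.3470216 ]
 plate y [-0.18398121 -0.1825203   0.48992434  0.49212027]
 bar y [-0.04612479 -0.04169454  0.45319561  0.45730585] z [0.26759382 0.27143857] -0.11642753656488161
 head y [-0.02855132 -0.02029981  0.47887313  0.48694406]
2 carr y [-0.03845396 -0.03782889  0.34605306  0.34641894]
 plate y [-0.18406453 -0.1827639   0.48994646  0.49195961]
 bar y [-0.22302086 -0.20799818  0.44911338  0.45624768] z [0.57782467 0.6266028 ] -0.11686331857026463
 head y [-0.02844329 -0.02040893  0.47890393  0.48731145]
[ 0.32688189  1.18980092 -0.17312165]
```

```bash
python3 - <<'E'
from h import *
_,W=cloud("top2.npz"); _,W0=cloud("top0.npz")
for nm,V in(("0",W0),("2",W)):
    L=np.stack([(V[...,:2]-o)@R2[:,0],(V[...,:2]-o)@R2[:,1],V[...,2]],-1)
    L=L[(abs(L[...,1])<.19)]
    def e(n,m,ax=1): print(nm,n,np.round(np.percentile(L[m][:,ax],[0,1,50,99,100]),4))
    x,y,z=L.T
    e("carr",(z>.034)&(z<.046)&(x<-.018)&(x>-.03))
    e("plate",(abs(z-.012)<.004)&(x>.06)&(x<.09)&(y<.13))
    b=(z>.19)&(z<.23)&(x<-.095)&(x>-.14)&(abs(y)<.06)
    e("bar",b);e("barz",b,2);e("head",(z>.165)&(z<.2)&(x>0)&(x<.08)&(abs(y)<.05))
    e("barx",b,0)
E
cat > look.py <<'E'
from h import *
from bench import manip
import sys
# wrist geometry
c=manip.get_calibration("wrist"); R=manip.current_tcp_rot(); t=manip.current_ee_pos()
C=-c["R"].T@c["t"]; print("cam in tool",R.T@(C-t)); print("cam z in tool",R.T@c["R"][2],"cam x",R.T@c["R"][0])
E
python3 look.py
```

```text
0 carr [-0.1286 -0.128  -0.0902 -0.0506 -0.0493]
0 plate [-0.184  -0.1814 -0.0806  0.0927  0.0949]
0 bar [-0.0461 -0.0444  0.0002  0.0447  0.0466]
0 barz [0.2007 0.2039 0.2125 0.2166 0.2194]
0 head [-0.0286 -0.0274  0.0004  0.0277  0.0288]
0 barx [-0.1261 -0.1258 -0.1152 -0.0967 -0.095 ]
2 carr [-0.0385 -0.0379 -0.0083  0.0392  0.0396]
2 plate [-0.1841 -0.1817 -0.0812  0.0927  0.0947]
2 bar [-0.0461 -0.0443  0.0001  0.0447  0.0465]
2 barz [0.2005 0.2033 0.2124 0.2166 0.218 ]
2 head [-0.0284 -0.0274  0.0004  0.0277  0.0288]
2 barx [-0.1261 -0.1258 -0.1153 -0.0969 -0.0954]
cam in tool [-0.14213204  0.00073644 -0.07915072]
cam z in tool [ 0.95217211 -0.00151811  0.30555845] cam x [0.00104176 0.99999797 0.00172197]
```

The top view shows the carriage under the ram: its edges are symmetric at -38.5/+39.6 mm. The knob is at px (520,265), and the lever has not moved. Next I press the crossbar.

```bash
cat > press.py <<'E'
from h import *
from bench import manip
def tip(s): 
    a=.22-s; return w(.060-.180*np.cos(a),0,.165+.180*np.sin(a)+.011)
def rep(t):
    f=manip.current_force();P=loc(manip.current_ee_pos())
    s=.22-np.arcsin(np.clip((P[2]-.011-.165)/.18,-1,1))
    print(t,P,"f",np.round([f@px,f@py,f[2]],1),"swing",round(s,3),"foot_mm",round((s-.167)*60,2),round(manip.current_time(),2))
    return f[2],s
E
python3 - <<'E'
from press import *
A=down(-py)
manip.set_gripper(0.0,40)
manip.move_l(tip(0)+[0,0,.07],A,max_speed=.2)
rep("above")
manip.move_l(tip(0)+[0,0,.006],max_speed=.1)
rep("near")
for s in (-.015,0,.015,.03,.05):
    manip.move_l(tip(s),max_speed=.03); rep(s)
p,d=manip.grab_frame("wrist"); cv2.imwrite("pics/w4.png",p[...,::-1])
p,d=manip.grab_frame("top"); cv2.imwrite("pics/t4.png",cv2.resize(p[110:270,170:400,::-1],None,fx=3.4,fy=3.4))
E
```

```text
above [-0.1156 -0.0006  0.2853] f [ 0.6 -0.2 -0.3] swing -0.433 foot_mm -35.97 12.68
near [-1.153e-01 -1.000e-04  2.218e-01] f [-0.  -0.2  0.3] swing -0.037 foot_mm -12.26 13.47
-0.015 [-0.115 -0.     0.218] f [-0.6 -0.8 -0.2] swing -0.016 foot_mm -10.95 13.74
0 [-0.1156  0.      0.2154] f [-0.5 -0.7  0. ] swing -0.001 foot_mm -10.06 13.99
0.015 [-0.1163  0.      0.2126] f [0.  0.9 2.5] swing 0.015 foot_mm -9.11 14.24
0.03 [-0.1168 -0.      0.2099] f [-0.4 -0.3  2.6] swing 0.031 foot_mm -8.19 14.49
0.05 [-0.1175  0.      0.2064] f [-1.7  0.5  3.1] swing 0.05 foot_mm -7.0 14.76
```

View pics/w4.png

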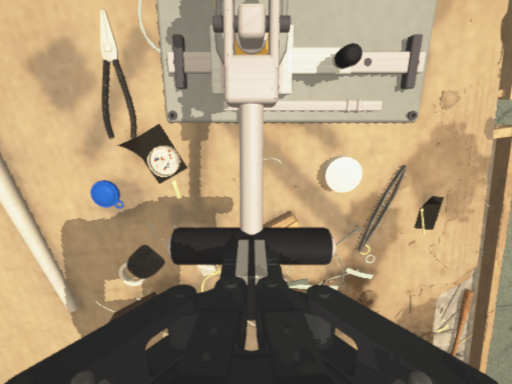

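View pics/t4.png

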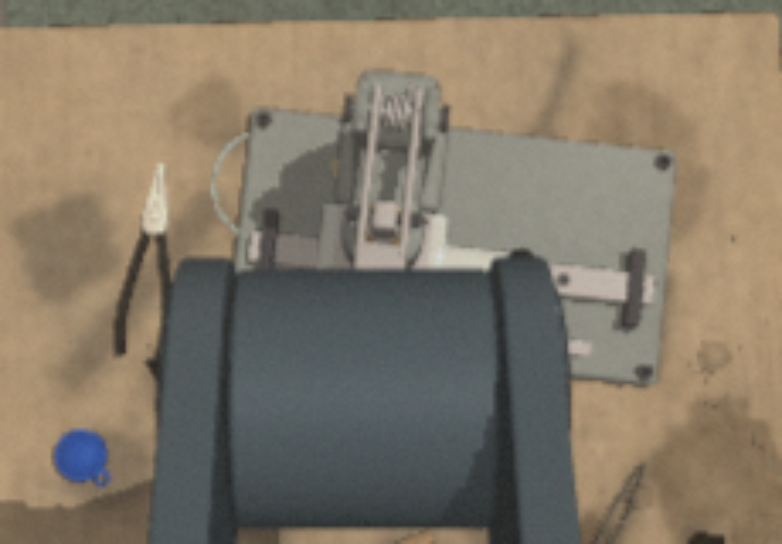

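Wrist view: the fingertips sit on the middle of the crossbar (251,250). The carriage (210–293) is symmetric about the lever column (251). I continue pressing in steps and watch the force.

Run:
```python
from press import *
for s in (.09,.12,.14,.155,.165,.175,.185,.2,.215,.23,.24,.25):
    manip.move_l(tip(s),max_speed=.03); fz,sw=rep(s)
    if fz>10.5: print("stop");break
manip.dwell(.3); rep("hold")
p,d=manip.grab_frame("wrist"); cv2.imwrite("pics/w5.png",p[...,::-1])
p,d=manip.grab_frame("scene"); cv2.imwrite("pics/s5.png",cv2.resize(p[100:280,180:400,::-1],None,fx=3.2,fy=3.2))
print([(np.round(r["at"],3),r["confidence"]) for r in manip.look_for("scene","foot_face")])
```

```text
0.09 [-0.1186  0.      0.1992] f [-3.2 -0.1  4.5] swing 0.091 foot_mm -4.57 15.25
0.12 [-0.1191 -0.      0.194 ] f [-2.2 -0.2  3.7] swing 0.12 foot_mm -2.83 15.58
0.14 [-0.1193  0.      0.1905] f [-1.3 -0.2  3.9] swing 0.139 foot_mm -1.66 15.85
0.155 [-0.1195  0.      0.1878] f [-0.8  0.7  3.9] swing 0.154 foot_mm -0.76 16.1
0.165 [-0.1197  0.      0.186 ] f [-1.5  0.2  2.6] swing 0.164 foot_mm -0.16 16.35
0.175 [-0.1198  0.      0.1842] f [-2.5  0.   6.1] swing 0.174 foot_mm 0.45 16.6
0.185 [-0.12    0.      0.1824] f [-3.   0.6  6.2] swing 0.184 foot_mm 1.05 16.85
0.2 [-0.1201 -0.      0.1797] f [-2.8 -0.2  6.3] swing 0.199 foot_mm 1.95 17.1
0.215 [-0.1201  0.      0.177 ] f [-3.4  0.1  6.9] swing 0.214 foot_mm 2.85 17.35
0.23 [-0.1202 -0.      0.1743] f [-4.4  0.1  7.2] swing 0.229 foot_mm 3.75 17.6
0.24 [-0.1202  0.      0.1725] f [-4.2  0.2  6.8] swing 0.239 foot_mm 4.35 17.85
0.25 [-0.1203 -0.      0.1707] f [-4.2 -0.2  8.9] swing 0.249 foot_mm 4.95 18.1
hold [-0.1203  0.      0.1708] f [-3.9 -0.3  8.3] swing 0.249 foot_mm 4.91 18.4
[]
```

View pics/s5.png

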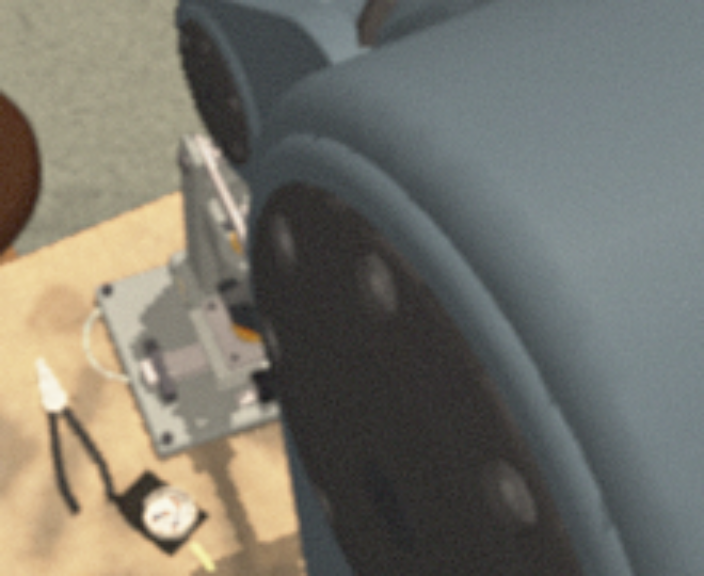

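View pics/w5.png

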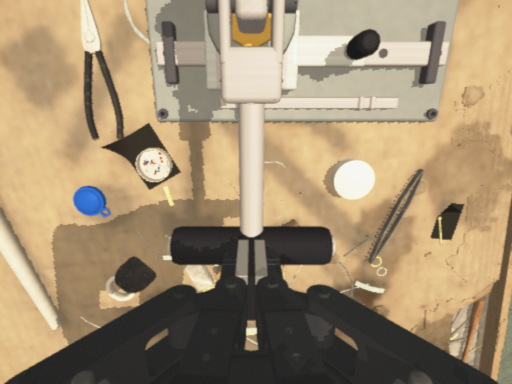

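Force (8.3 to 8.9 N) and swing (0.249 rad) match the wanted values. In the scene view the foot is on the amber at about (245,325), though the groove itself is hidden by the arm. The wrist view shows the carriage (206–297) centred on the lever (251), and the dish, tin and pliers still in place. I hand in.

Run:
```python
from press import *
rep("final"); manip.sign_off()
```

```text
final [-0.1203 -0.      0.1708] f [-4.3 -0.   8. ] swing 0.249 foot_mm 4.91 18.55
the job is handed in; nothing more can be done
```

I slid the carriage into the notch under the ram, then pressed the crossbar down until the foot was about half way in. I handed the job in at 18.6 s while still holding the lever.

**Checks that agreed:**
- **Carriage:** its edges put the nest about 0.5 mm from the ram axis, with the lever still up at that point.
- **Lever:** the first touch of the bar and the force step when the foot met the stone came at the expected swings. The final lever swing was 0.249 rad, which puts the foot about 4.9 mm in, with about 8 N down on the crossbar.
- **Bystanders:** the last wrist picture shows the dish, tin and pliers apparently where they were.

**Checks that failed or disagreed:**
- **Groove:** the arm hid it, so the 5 mm travel comes from lever position and force, not from seeing the groove.
- **Knob position:** its top put the nest at about +1.4 mm rather than +0.5 mm. Both are inside the 2 mm limit.
- **Unexplained force:** about 25 N in total showed on the tool while I was letting go of the knob. It was gone after I backed off, and the lever and press had not moved.
- **Pendant:** I only saw that the amber was under the foot; I did not measure how it is seated.

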